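Reset the tripped breaker on the camping power box

ROBOT

A 6-joint arm with a two-finger parallel gripper is mounted at the origin on the work surface. World frame = base frame: x ahead of the robot, y to its left, z up, the work surface at z = 0. Lengths are in mm, angles in rad, forces in N, time in s.
With the tool pointing down it reaches from about 275 to 825 mm from the base axis. Payload 5.2 kg.
Tool frame: the origin (TCP) lies between the finger pads; the fingertips stand 25 mm ahead of it and the grasp point (between the pads) lies 6 mm ahead of it; z points along the fingers, y is the direction in which the jaws open and shut (so a half turn about z gives the same grasp; the last joint's range is limited). The gripper opens to 93 mm and grips with 3 to 60 N. Pads are 15 mm wide; open, the fingers measure 128 mm over their backs; the gripper's body (75 mm by 188 mm) begins 65 mm behind the grasp point.
Start: joints at [0.96, 0.259, 1.535, -0, 1.348, -0.203], TCP at [218.104, 504.912, 243.653] pointing down, gripper open.
Joint ranges: [-3.14, 3.14], [-0.91, 2.08], [0.19, 2.58], [-1.22, 4.36], [0.22, 2.71], [-3.12, 3.12]. Speed limits (rad/s): [2.57, 2.57, 3.14, 3.14, 3.14, 3.14].

INTERFACE

Orientations are given as a unit quaternion [w, x, y, z].
In Python, from plant import * gives the robot as it stands. The module is installed in compiled form; this text tells all that it offers.
- The arm moves only by the shell command python3 -m pendant 'ROWS' [OPENING]. ROWS is JSON, a list of rows, each a list of 2 entries, a list of its own where there are three numbers: the shift along the tool's x, y, z in cm, then the turn about the tool's z in rad. A call has 1 to 20 rows; each row is the pose to reach, as a shift and turn from the pose commanded when the call began, along the tool's axes at that moment; what a row does not reach only later rows make up. A row lasts 1/10 s, in which the tool goes at most 50 mm and 8.59 degrees, less where a joint would pass 70% of its speed; a pose out of reach is approached as far as the arm can. A call with a gripper value outside its range is refused whole. OPENING is the opening in per cent of the stroke, from 0 (shut) to 100 (fully open), set as the call begins (- or left out, the last holds). The fingers move at their own pace and stop on an object; the grip force is fixed at half the most. Time passes only in rows, so rows that repeat a pose let the fingers close. It gives the time, the measured TCP pose, the force and the opening at its end, in the units of the state.
- observe(): the state, without advancing time (a new reading comes with each control period).
- camera(name): name is "scene" or "top" or "wrist"; returns (picture, depth): 420x560x3 uint8, red, green, blue; 420x560 float32, mm along the optical axis (not along the pixel's ray), 0 where there is no reading.
- camera_model(name): a dict with "fov_y" (degrees; the focal length in pixels is half the picture's height over the tangent of half this angle, whatever the lens; pixels are square), "cx", "cy" (the principal point, pixels), "k1" (the pictures are not rectified: a ray, as slopes to the right and down, at radius r is drawn at 1 + k1 r^2 times it, then the intrinsics apply), "xyz" and "rotation" of the camera in the world; the wrist camera has in their place "tool_from_camera" (4x4, takes a point from camera to tool coordinates, whose origin is the TCP and whose axes are the flange's). Camera axes: x right, y up, looking along -z (the intrinsics and any distortion apply to the point x, -y, -z); pixel columns grow to the right and rows downward; lengths in mm; the calibration is good to about 2 mm. A picture is of the moment at which its call begins: read the wrist's pose just before it. camera_model takes no time and is no camera call.
- job_done(): hands the job in, once; it reports no verdict.
The state is a dict: "clock": time; "joints": joint angles; "joint_vel": joint speeds; "effort": joint torques, N m; "eef_pos": TCP position; "tool_rot": TCP orientation; "contact_force": force on the tool from outside, world axes, zero at the start; "moment": the same for the moment, N m; "opening": finger opening in mm.
Only numpy, scipy, OpenCV 4.12 (cv2) and the standard library are available. Lean on these libraries where they do the work, as an engineer would, in place of code of your own. Each camera call takes 0.05 s, during which the arm holds its last target.

TASK

The breaker on top of the camping power box has tripped and its orange lever stands half-way. Reset it: push the lever fully off, firmly through its stiff reset travel right to the stop but without forcing it there, then throw it on so that it stays on by itself, and gently shut the clear cover over it. Leave the bottle opener on the box and the other things on the shelf where they are.

Things in the scene. Friction and masses are not known exactly. Their poses are not given: they have to be found in the camera images.
- breaker (a point): Centre of the breaker module on the lid of the fixed dark grey power box (200 x 310 x 170 mm high), at lid level. x: towards the ON end (green bars), -x: OFF end (red bars), z up. The module is a grey frame 112 (x) x 72 (y) mm, 20 mm high, round a black face 16 mm above the lid.
- lever (a joint): Breaker lever, rad. Pivot parallel to the breaker's y axis, 6 mm below breaker; positive leans to +x (on). Stands near 0 when tripped, stop at on 0.46; free travel takes under 1 N at the handle. Beyond about 0.2 from the middle it is drawn gently to the end it leans to. More than 25 N on the handle damages it.
- lever_tip (a point): Middle of the top end of the orange lever handle, 56 mm from its pivot, 50 mm above the lid when upright. The handle is 18 mm wide (breaker y), 9 mm thick (13 mm in its top 10 mm), free on all sides above the frame. z axis: along the handle, away from the pivot.
- off_end (a point): Middle of the OFF end of the lever slot, between the red bars, 16 mm above the lid. Somewhere between -0.15 and -0.54 rad (unseen, other each time, as warm works differ) the lever meets the reset bar: stiff travel of about 0.09 rad at 8 to 13 N on the handle, then a hard stop (between -0.24 and -0.65). It is reset only when pushed right to that stop.
- on_end (a point): Middle of the ON end of the lever slot, between the green bars, 16 mm above the lid. Without a full reset, a lever thrown on comes up hard against the latch short of on, somewhere between 0 and 0.38 rad. Once reset, it goes over with 5 N or less, snaps to on and stays.
- cover (a joint): Hinged clear cover with white edges, rad: 0 shut (on the frame), grows as it opens; starts open at 1.7 to 1.95 and stays where put (friction about 1 N at its free edge). Hinge line parallel to breaker x through cover_hinge; open, it stands on the module's +y side and leans out to +y. More than 30 N cracks it.
- cover_hinge (a point): Middle of the cover's hinge line, 36 mm to breaker +y of breaker and 20 mm above the lid. Axes as breaker.
- cover_top (a point): Centre of the outer face of the cover's top plate (112 mm along the hinge x 72 mm), z axis out of it; when shut, 36 mm to breaker -y of the hinge line and 40 mm above it. The cover is a box open below, walls 3 mm, with a white tab 30 x 10 x 4 mm on the free edge.
- opener: Steel bottle opener, 110 x 32 x 4 mm, lying on the lid beside the breaker on its -y side; origin at its underside.
- headlamp: Black lamp head of a headlamp, about 46 x 60 x 44 mm, standing on the shelf on the +y side of the power box; origin at its underside.
- mug: Blue steel mug, 80 mm across and 80 mm high, handle at its +y, standing on the shelf on the -y side of the power box; origin at its underside.
- flask: Steel flask, 72 mm across and 200 mm high, standing on the shelf behind the power box; origin at its underside.

How it is judged (in metres and radians):
On the way, in this order (a step that is already met when the one before it is completed fails the run):
1. the lever is pushed over to off (value of joint lever below -0.22 rad), for 0.05 s.
2. the lever is thrown on and stays on with nothing touching it (value of joint lever above 0.41 rad and contact force between lever and the fingers below 0.1 N and contact force between lever and the arm below 0.1 N), for 0.3 s.
At the end, for the whole second after the job is handed in: The lever stands on (beyond 0.41 rad of 0.46) by itself and the cover is shut (within 0.05 rad); the opener is within 20 mm and the headlamp, mug and flask within 30 mm of where they were (value of joint lever above 0.41 rad and value of joint cover below 0.05 rad and distance of opener from where it was at the start of the episode below 0.02 m and distance of each of headlamp, mug, flask from where it was at the start of the episode below 0.03 m); the robot touches nothing.
It fails at once if the lever is forced (more than 25 N) (contact force between lever and the fingers above 25 N or contact force between lever and the arm above 25 N).
It fails at once if the cover gets more than 30 N (contact force between cover and the fingers above 30 N or contact force between cover and the arm above 30 N).
It fails at once if a bystander is shoved or knocked over (distance of opener from where it was at the start of the episode above 0.03 m or distance of any of headlamp, mug, flask from where it was at the start of the episode above 0.04 m).
It also fails if it takes over 58 s, if anything falls off the work surface, if the arm or the gripper's body presses on something with over 40 N, if the wrist force passes 120 N, or if a joint passes its speed limit or range.

## Working session

There is one attempt and no reset: what is moved stays moved. The work goes in short steps, Python scripts to look and compute and a shell command to move; the robot and the scene stay as the last step left them, time stands still between calls to the robot, and variables do not carry over. Pictures are saved under pics/ and viewed, and the job is handed in when it is done.

```bash
ls; mkdir -p pics; python3 - <<'E'
from plant import *
import cv2
s=observe()
for k,v in s.items(): print(k,v)
for n in ("scene","top","wrist"):
    p,d=camera(n); cv2.imwrite(f"pics/{n}0.png",p[...,::-1]); 
    import numpy as np; np.save(f"{n}0.npy",d)
    print(n,camera_model(n))
E
```

```text
pics
clock 0.0
joints [ 9.60209430e-01  2.59326578e-01  1.53607258e+00 -1.36699804e-05
  1.34802160e+00 -2.02819975e-01]
joint_vel [-0.00023502 -0.00060707  0.00012888  0.00107902  0.00044595  0.00024725]
effort [ 3.59635760e-05 -4.37315404e+01 -2.83995706e+01  7.19837705e-02
  4.15705482e-02 -1.58155858e-04]
eef_pos [217.80350191 504.48276552 242.83073709]
tool_rot [-3.55463642e-04  2.02472304e-01  9.79287563e-01 -8.42130327e-04]
contact_force [-0.16484747 -0.51517423  0.01234153]
moment [0.02612654 0.04057734 0.0415468 ]
opening 93.02138228744101
scene {'fov_y': 49.61378188251501, 'cx': 284.06933237921925, 'cy': 208.0462657593333, 'k1': 0.00823651035836561, 'xyz': array([1437.99003046,   59.0932712 ,  839.89045365]), 'rotation': array([0.61221213, 0.29453552, 0.31235252, 0.66398874])}
top {'fov_y': 45.4880624865371, 'cx': 276.87509262658205, 'cy': 200.902370882462, 'k1': -0.06253255227691451, 'xyz': array([ 479.92799242,  -16.0678833 , 1279.9309211 ]), 'rotation': array([ 0.70803705,  0.05050568, -0.03513487, -0.70349005])}
wrist {'fov_y': 69.29603871254332, 'cx': 277.5599589860911, 'cy': 210.3991443827217, 'k1': -0.028175520925122332, 'tool_from_camera': array([[ 2.83318701e-04,  9.63735523e-01,  2.66859067e-01,
         7.38572126e+01],
       [ 9.99999591e-01, -5.02361895e-04,  7.52552352e-04,
        -5.33841229e-01],
       [ 8.59321261e-04,  2.66858744e-01, -9.63735271e-01,
        -1.40858422e+02],
       [ 0.00000000e+00,  0.00000000e+00,  0.00000000e+00,
         1.00000000e+00]])}
```

View pics/scene0.png

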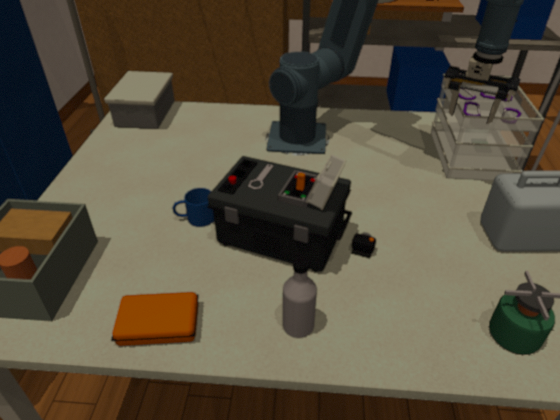

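View pics/top0.png

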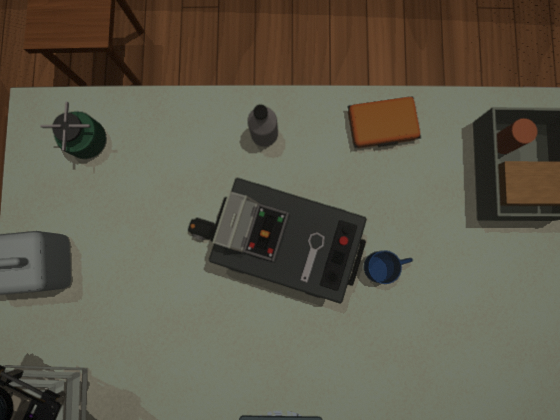

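View pics/wrist0.png

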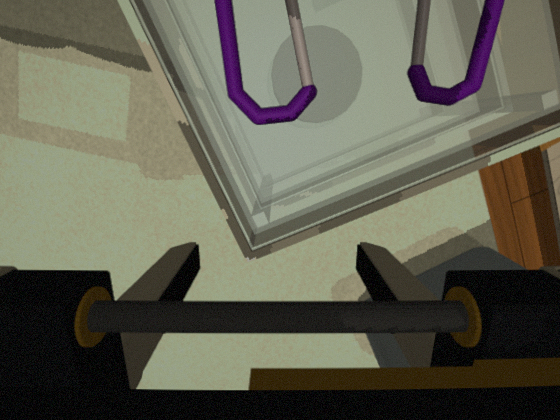

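The top view shows the power box around (288,240). The breaker is near (265,233), with its ON end (green bars) up in the picture (world +x) and the cover open to the left (+y). Next I'll measure it.

```bash
cat > h.py <<'E'
import numpy as np, cv2
from scipy.spatial.transform import Rotation as R
def q2R(q): return R.from_quat([q[1],q[2],q[3],q[0]]).as_matrix()
def cam(m,st=None):
    f=210/np.tan(np.radians(m["fov_y"]/2)); K=np.array([[f,0,m["cx"]],[0,f,m["cy"]],[0,0,1]])
    if "xyz" in m: Rm=q2R(m["rotation"]); t=np.array(m["xyz"])
    else:
        T=np.array(m["tool_from_camera"]); Rt=q2R(st["tool_rot"]); Rm=Rt@T[:3,:3]; t=Rt@T[:3,3]+st["eef_pos"]
    return K,m["k1"],Rm,t
def ray(c,uv):
    K,k1,Rm,t=c
    p=cv2.undistortPoints(np.array(uv,float).reshape(-1,1,2),K,np.array([k1,0,0,0.])).reshape(-1,2)
    d=np.c_[p[:,0],-p[:,1],-np.ones(len(p))]@Rm.T
    return t,d
def onz(c,uv,z):
    t,d=ray(c,uv); return t+d*((z-t[2])/d[:,2])[:,None]
def proj(c,P):
    K,k1,Rm,t=c
    q=(np.atleast_2d(P)-t)@Rm; q=q*[1,-1,-1]
    return cv2.projectPoints(q,np.zeros(3),np.zeros(3),K,np.array([k1,0,0,0.]))[0].reshape(-1,2)
def tri(c1,u1,c2,u2):
    A=np.zeros((3,3));b=np.zeros(3);ds=[]
    for c,u in((c1,u1),(c2,u2)):
        t,d=ray(c,[u]);d=d[0]/np.linalg.norm(d[0]);M=np.eye(3)-np.outer(d,d);A+=M;b+=M@t
        ds.append((t,M))
    X=np.linalg.solve(A,b); return X,[np.linalg.norm(M@(X-t)) for t,M in ds]
E
python3 - <<'E'
from plant import camera_model
from h import *
for n,z in(("top",(210,175,100,130)),("scene",(205,150,160,120))):
    im=cv2.imread(f"pics/{n}0.png"); x,y,w,h=z
    cv2.imwrite(f"pics/{n}0z.png",cv2.resize(im[y:y+h,x:x+w],None,fx=5 if n=="scene" else 4.6,fy=5 if n=="scene" else 4.6,interpolation=cv2.INTER_CUBIC))
    hsv=cv2.cvtColor(im,cv2.COLOR_BGR2HSV)
    for nm,lo,hi in(("orange",(6,150,90),(20,255,255)),("red",(0,150,60),(5,255,255)),("green",(45,80,40),(85,255,255))):
        m=cv2.inRange(hsv,lo,hi); mm=np.zeros_like(m); mm[y:y+h,x:x+w]=m[y:y+h,x:x+w]
        k,_,st,ce=cv2.connectedComponentsWithStats(mm)
        print(n,nm,[(tuple(np.round(ce[i],1)),int(st[i,4])) for i in range(1,k) if st[i,4]>3])
E
```

```text
top orange [((np.float64(264.3), np.float64(233.1)), 39)]
top red [((np.float64(251.6), np.float64(244.4)), 25), ((np.float64(269.8), np.float64(250.2)), 24)]
top green [((np.float64(261.5), np.float64(213.7)), 26), ((np.float64(279.4), np.float64(219.1)), 28)]
scene orange [((np.float64(300.2), np.float64(180.0)), 110)]
scene red [((np.float64(231.8), np.float64(178.6)), 51), ((np.float64(295.5), np.float64(176.0)), 6), ((np.float64(312.1), np.float64(179.6)), 17)]
scene green [((np.float64(286.4), np.float64(191.9)), 16), ((np.float64(302.9), np.float64(195.8)), 17)]
```

View pics/top0z.png

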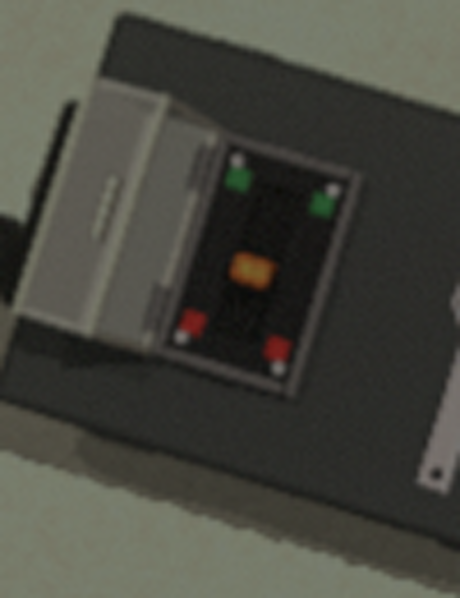

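View pics/scene0z.png

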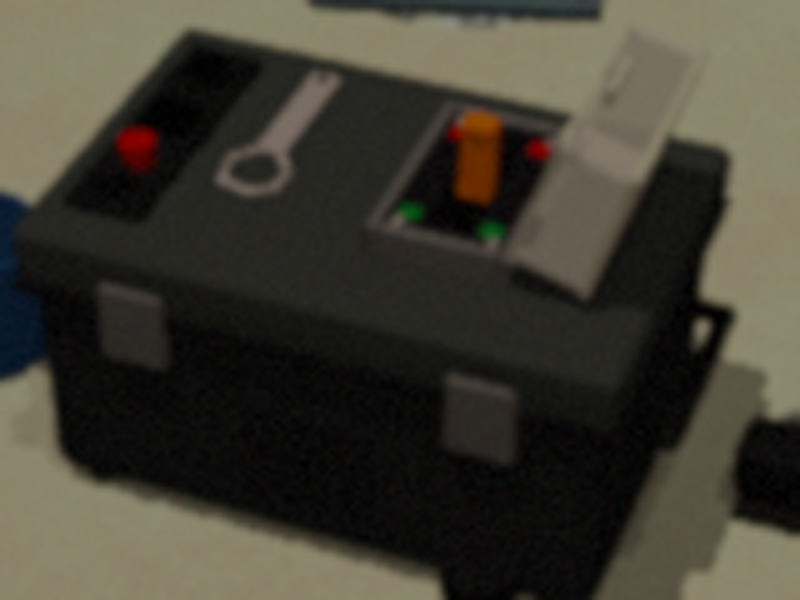

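```bash
python3 - <<'E'
from plant import camera_model
from h import *
T=cam(camera_model("top"));S=cam(camera_model("scene"))
r=onz(T,[(251.6,244.4),(269.8,250.2)],186);g=onz(T,[(261.5,213.7),(279.4,219.1)],186)
print(r.round(1),g.round(1)); c=(r.mean(0)+g.mean(0))/2; d=g.mean(0)-r.mean(0); e=r[0]-r[1]
print("centre",c.round(1),"yaw x",np.arctan2(d[1],d[0]),"yaw from y",np.arctan2(-e[0],e[1]),np.linalg.norm(d),np.linalg.norm(e))
for a,b in(((261.5,213.7),(302.9,195.8)),((279.4,219.1),(286.4,191.9))): X=tri(T,a,S,b); print(X[0].round(1),np.round(X[1],1))
fc=np.array([(360,172),(297,395),(160,352),(218,133)])/4.6+[210,175]
f=onz(T,fc,190); print("frame",f.round(1),f.mean(0).round(1), [np.linalg.norm(f[i]-f[(i+1)%4]).round(1) for i in range(4)])
d=f[0]-f[1];print(np.arctan2(d[1],d[0]))
print("levertip top ray z=220",onz(T,[(264.3,233.1)],220))
X=tri(T,(264.3,232.5),S,(205+480/5,150+118/5));print("tip tri",X)
D=np.load("top0.npy")
for u,v in((300,220),(320,200),(300,265)): print(D[v,u])
t,dd=ray(T,[(300,220),(300,265)]); print([ (t+dd[i]*D[v,u]).round(1) for i,(u,v) in enumerate(((300,220),(300,265)))])
E
```

```text
[[517.2  62.7 186. ]
 [504.9  22.8 186. ]] [[584.6  41.8 186. ]
 [573.    2.4 186. ]]
centre [544.9  32.4 186. ] yaw x -0.29582075642449 yaw from y -0.29956121996134216 70.77767788867438 41.69127258981727
[584.8  42.8 184. ] [0.9 0.9]
[573.1   3.1 184.1] [0.6 0.6]
frame [[587.4 -16.9 190. ]
 [481.9  12.2 190. ]
 [501.6  77.  190. ]
 [605.7  50.9 190. ]] [544.2  30.8 190. ] [np.float64(109.5), np.float64(67.7), np.float64(107.4), np.float64(70.2)]
-0.268806526213305
levertip top ray z=220 [[540.15090854  33.61869564 220.        ]]
tip tri (array([541.51668363,  34.895827  , 217.31166441]), [np.float64(1.138173703846745), np.float64(1.13817370384673)])
1110.911
1284.4885
1102.9745
[array([572.5, -43. , 171.2]), array([473.3, -43.4, 167.1])]
```

```bash
cat >> h.py <<'E'
C=np.array([544.9,32.4,170.]); YAW=-0.296
bx=np.array([np.cos(YAW),np.sin(YAW),0]); by=np.array([-bx[1],bx[0],0]); BZ=np.array([0,0,1.])
BR=np.c_[bx,by,BZ]
def tob(P): return (np.asarray(P)-C)@BR
def tow(p): return C+BR@np.asarray(p,float)
def plan(st,tgt,txdir=None):
    Rt=q2R(st["tool_rot"]); d=Rt.T@(np.asarray(tgt)-st["eef_pos"])
    turn=0
    if txdir is not None:
        v=Rt.T@txdir; turn=np.arctan2(v[1],v[0])
    return (d/10).round(2),round(turn,3)
E
python3 - <<'E'
from plant import *
from h import *
s=observe(); print(tob(s["eef_pos"]))
print("up",plan(s,s["eef_pos"]+[0,0,90]))
print(plan(s,tow([-4,1,170]),by),tow([-4,1,170]))
E
```

```text
[-450.53498437  356.27864687   73.03832379]
up (array([ 0.  , -0.01, -9.  ]), 0)
(array([-48.34, -30.34,  -9.67]), np.float64(1.459)) [541.36565281  34.52329695 340.        ]
```

```bash
python3 -m pendant '[[[0,0,-4.5],0],[[0,0,-9],0],[[-12,-7.5,-9.5],0.4],[[-24,-15,-9.67],0.8],[[-36,-22.5,-9.67],1.2],[[-48.3,-30.3,-9.67],1.459],[[-48.3,-30.3,-9.67],1.459],[[-48.3,-30.3,-9.67],1.459],[[-48.3,-30.3,-9.67],1.459],[[-48.3,-30.3,-9.67],1.459],[[-48.3,-30.3,-9.67],1.459],[[-48.3,-30.3,-9.67],1.459],[[-48.3,-30.3,-9.67],1.459],[[-48.3,-30.3,-9.67],1.459],[[-48.3,-30.3,-9.67],1.459],[[-48.3,-30.3,-9.67],1.459],[[-48.3,-30.3,-9.67],1.459],[[-48.3,-30.3,-9.67],1.459]]' 45
python3 - <<'E'
from plant import *
from h import *
s=observe(); print(s["clock"],s["eef_pos"],s["joints"],tob(s["eef_pos"]))
p,d=camera("wrist"); cv2.imwrite("pics/w1.png",p[...,::-1])
E
```

```text
clock: 1.95
eef_pos: [540.6, 36.8, 340.8]
tool_rot: [0.0, 0.803, 0.596, 0.0]
contact_force: [-0.2, 0.7, 0.6]
opening: 41.8
1.95 [540.58038726  36.79807384 340.77446049] [-1.38154047e-01  1.97318853e-01  1.38028739e+00  2.73449911e-04
  1.56364241e+00  1.55573055e-01] [ -5.41465955   2.94678973 170.77446049]
```

View pics/w1.png

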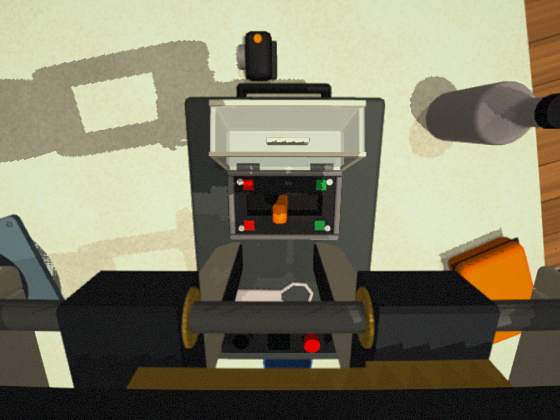

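The wrist picture shows the breaker face centred near (285,205), with the red bars left and the green bars right. The lever tip is near (280,216), midway between the finger columns, and the cover is open above. I'll refine the pose from this view.

```bash
python3 - <<'E'
from plant import *
from h import *
s=observe(); W=cam(camera_model("wrist"),s); im=cv2.imread("pics/w1.png")
hsv=cv2.cvtColor(im,cv2.COLOR_BGR2HSV); y0,y1,x0,x1=160,245,225,345
c={}
for nm,lo,hi in(("orange",(6,150,90),(20,255,255)),("red",(0,150,60),(5,255,255)),("green",(45,80,40),(85,255,255))):
    m=cv2.inRange(hsv,lo,hi); mm=np.zeros_like(m); mm[y0:y1,x0:x1]=m[y0:y1,x0:x1]
    k,_,st,ce=cv2.connectedComponentsWithStats(mm)
    c[nm]=[ce[i] for i in range(1,k) if st[i,4]>8]; print(nm,[(ce[i].round(1),st[i]) for i in range(1,k) if st[i,4]>8])
if len(c["red"])==2==len(c["green"]):
    r=onz(W,c["red"],186);g=onz(W,c["green"],186);cc=(r.mean(0)+g.mean(0))/2;d=g.mean(0)-r.mean(0)
    print(cc,np.arctan2(d[1],d[0]),np.linalg.norm(d),tob(cc))
cv2.imwrite("pics/w1z.png",cv2.resize(im[y0:y1,x0:x1],None,fx=6,fy=6,interpolation=cv2.INTER_CUBIC))
print(tob(onz(W,[(280,216),(280,222)],219)))
print(plan(s,tow([-3,0,60]),by))
E
```

```text
orange [(array([280.2, 209.8]), array([273, 195,  15,  29, 357], dtype=int32))]
red [(array([248. , 184.2]), array([243, 179,  11,  11, 111], dtype=int32)), (array([248.9, 224.9]), array([244, 220,  11,  11, 113], dtype=int32))]
green [(array([320.9, 184.6]), array([316, 179,  11,  12, 126], dtype=int32)), (array([319. , 224.8]), array([314, 220,  12,  11, 119], dtype=int32))]
[546.34504562  31.78878816 186.        ] -0.2955269351527913 71.90397380701329 [ 1.56049028 -0.16311604 16.        ]
[[-2.89345835 -1.82508567 49.        ]
 [-2.8669428  -7.50449623 49.        ]]
(array([-0.29,  0.22, 11.08]), np.float64(0.002))
```

View pics/w1z.png

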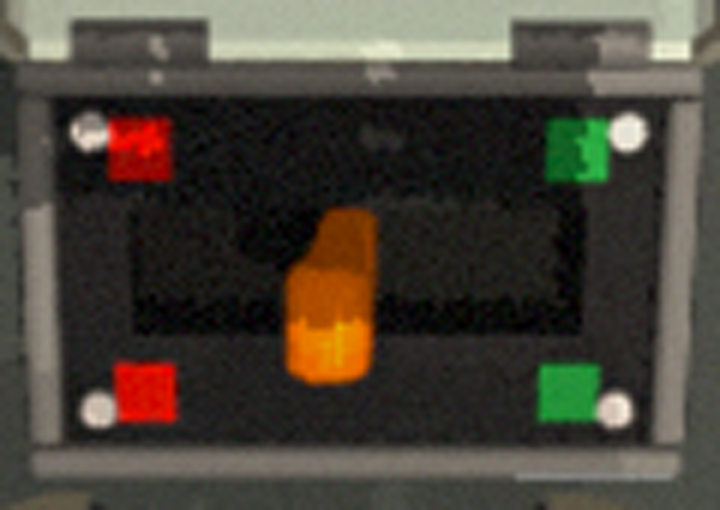

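```bash
python3 -m pendant '[[[-0.3,0.2,3],0],[[-0.3,0.2,6],0],[[-0.3,0.2,9],0],[[-0.3,0.2,10.5],0],[[-0.3,0.2,11.0],0],[[-0.3,0.2,11.0],0]]'
python3 - <<'E'
from plant import *
from h import *
s=observe(); print(tob(s["eef_pos"]),s["contact_force"],BR.T@s["contact_force"],s["opening"])
p,d=camera("wrist"); cv2.imwrite("pics/w2.png",p[...,::-1])
E
```

```text
clock: 2.6
eef_pos: [542.0, 32.4, 230.3]
tool_rot: [-0.0, 0.803, 0.596, -0.0]
contact_force: [-0.4, 1.0, -0.2]
opening: 41.8
[-2.77569215 -0.8182977  60.27382659] [-0.36412337  1.0065377  -0.24544534] [-0.64189152  0.85655079 -0.24544534] 41.81511196718069
```

View pics/w2.png

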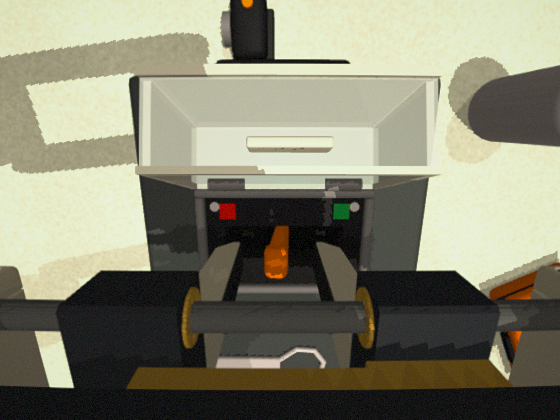

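The lever head at (277,262) stands between the two fingers. I'll push it towards OFF with the right finger and watch the force.

```bash
python3 -m pendant '[[[0,-0.6,0],0],[[0,-1.2,0],0],[[0,-1.3,0],0],[[0,-1.3,0],0]]'; cat > st.py <<'E'
from plant import *
from h import *
s=observe(); print(round(s["clock"],2),"b",tob(s["eef_pos"]).round(2),"F",(BR.T@s["contact_force"]).round(2),"M",(BR.T@s["moment"]).round(2),round(s["opening"],2))
E
python3 st.py;python3 -m pendant '[[[0,-0.2,0],0],[[0,-0.3,0],0],[[0,-0.3,0],0]]';python3 st.py
```

```text
clock: 3.05
eef_pos: [529.8, 35.7, 231.0]
tool_rot: [0.0, 0.804, 0.595, 0.0]
contact_force: [-0.2, 0.2, 0.4]
opening: 41.8
3.05 b [-15.42  -1.3   60.96] F [-0.2   0.11  0.43] M [-0.09  0.05  0.01] 41.84
clock: 3.35
eef_pos: [527.0, 36.4, 230.4]
tool_rot: [-0.0, 0.804, 0.595, -0.0]
contact_force: [-0.0, -0.5, 1.1]
opening: 41.9
3.35 b [-18.29  -1.39  60.37] F [ 0.13 -0.53  1.06] M [-0.06  0.04 -0.03] 41.87
```

```bash
for i in 1; do python3 -m pendant '[[[0,-0.2,0],0],[[0,-0.2,0],0]]' >/dev/null; python3 st.py; done; python3 -m pendant '[[[0,-0.2,0],0],[[0,-0.2,0],0]]' >/dev/null; python3 st.py
```

```text
3.55 b [-20.44  -1.38  60.29] F [-0.47 -0.32  0.76] M [-0.16  0.06 -0.01] 42.19
3.75 b [-22.57  -1.35  60.26] F [-0.12 -0.02 -0.6 ] M [-0.1   0.09 -0.03] 42.28
```

```bash
python3 -m pendant '[[[0,-0.1,0],0],[[0,-0.1,0],0]]' >/dev/null; python3 st.py; python3 -m pendant '[[[0,-0.1,0],0],[[0,-0.1,0],0]]' >/dev/null; python3 st.py;python3 -m pendant '[[[0,-0.1,0],0],[[0,-0.1,0],0]]' >/dev/null; python3 st.py;
```

```text
3.95 b [-23.25  -1.37  60.36] F [ 0.27 -0.14 -0.03] M [-0.06 -0.02 -0.01] 42.12
4.15 b [-23.67  -1.36  60.4 ] F [ 2.94 -0.2  -1.88] M [-0.   -0.44 -0.03] 41.88
4.35 b [-23.98  -1.37  60.43] F [ 5.81  0.45 -2.42] M [ 0.   -0.98  0.01] 42.03
```

```bash
for i in 1; do python3 -m pendant '[[[0,-0.1,0],0],[[0,-0.1,0],0]]' >/dev/null; python3 st.py; done; python3 -m pendant '[[[0,-0.1,0],0],[[0,-0.1,0],0]]' >/dev/null; python3 st.py;python3 -m pendant '[[[0,-0.1,0],0],[[0,-0.1,0],0]]' >/dev/null; python3 st.py;python3 -m pendant '[[[0,-0.1,0],0],[[0,-0.1,0],0]]' >/dev/null; python3 st.py;
```

```text
4.55 b [-24.25  -1.37  60.41] F [ 8.24  1.01 -6.28] M [-0.03 -1.32  0.05] 41.97
4.75 b [-24.92  -1.37  60.38] F [ 8.97  0.55 -6.65] M [-0.01 -1.54  0.  ] 42.14
4.95 b [-25.89  -1.38  60.27] F [ 9.79  0.02 -7.11] M [-0.01 -1.55  0.01] 42.32
5.15 b [-26.89  -1.38  60.2 ] F [10.12  0.2  -7.87] M [-0.03 -1.59  0.  ] 41.96
```

The lever entered the stiff travel at about -24.3 mm and 9–10 N. I expect the stop 4.5–5 mm further on.

```bash
python3 -m pendant '[[[0,-0.1,0],0],[[0,-0.1,0],0]]' >/dev/null; python3 st.py;python3 -m pendant '[[[0,-0.1,0],0],[[0,-0.1,0],0]]' >/dev/null; python3 st.py; python3 -m pendant '[[[0,-0.05,0],0],[[0,-0.05,0],0]]' >/dev/null; python3 st.py;python3 -m pendant '[[[0,-0.05,0],0],[[0,-0.05,0],0]]' >/dev/null; python3 st.py;
```

```text
5.35 b [-27.92  -1.36  60.06] F [11.19  1.57 -7.91] M [ 0.07 -1.59  0.01] 41.77
5.55 b [-28.65  -1.35  59.98] F [11.26  0.77 -9.64] M [ 0.08 -1.77 -0.03] 42.08
5.75 b [-28.75  -1.34  59.96] F [ 12.49   1.23 -11.31] M [ 0.13 -2.07  0.03] 42.22
5.95 b [-28.85  -1.36  59.96] F [ 15.43   0.45 -11.48] M [ 0.11 -2.27 -0.03] 42.22
```

The lever has stalled: 1 mm of commanded travel gave 0.2 mm of motion and the force rose to about 19 N total. It is at the stop after 4.4 mm of stiff travel. Now I'll reverse and push it ON with the left finger.

```bash
python3 -m pendant '[[[0,0.5,0],0],[[0,1.2,0],0],[[0,2.0,0],0],[[0,2.5,0],0],[[0,2.5,0],0],[[0,2.5,0],0]]' >/dev/null; python3 st.py; python3 - <<'E'
from plant import *
from h import *
p,d=camera("wrist"); cv2.imwrite("pics/w3.png",p[150:350,150:410,::-1].repeat(2,0).repeat(2,1))
E
```

```text
6.55 b [-7.35 -1.38 60.24] F [0.1  0.7  0.62] M [-0.04  0.09 -0.03] 41.71
```

View pics/w3.png

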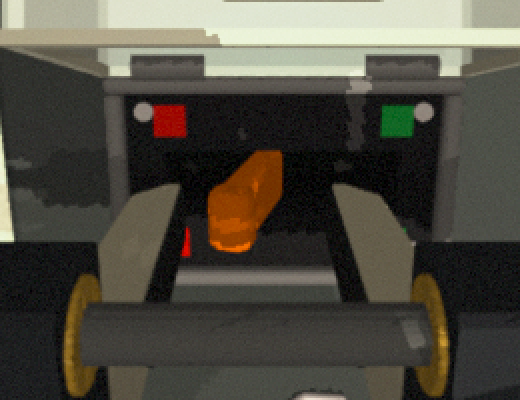

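```bash
python3 -m pendant '[[[0,0.3,0],0],[[0,0.6,0],0],[[0,0.6,0],0]]' >/dev/null; python3 st.py; python3 -m pendant '[[[0,0.2,0],0],[[0,0.3,0],0],[[0,0.3,0],0]]' >/dev/null; python3 st.py;python3 -m pendant '[[[0,0.2,0],0],[[0,0.3,0],0],[[0,0.3,0],0]]' >/dev/null; python3 st.py;python3 -m pendant '[[[0,0.2,0],0],[[0,0.3,0],0],[[0,0.3,0],0]]' >/dev/null; python3 st.py
```

```text
6.9 b [-0.91 -1.37 60.43] F [ 0.06 -0.14 -0.64] M [-0.1   0.09 -0.02] 41.55
7.2 b [ 1.72 -1.33 60.39] F [-1.36  0.15  1.05] M [-0.13  0.3  -0.02] 41.71
7.5 b [ 5.07 -1.34 60.35] F [-0.51 -0.76  0.99] M [-0.14  0.21 -0.02] 41.74
7.8 b [ 8.08 -1.38 60.3 ] F [-0.14 -0.3   0.57] M [-0.07  0.11 -0.03] 42.09
```

```bash
for i in 1; do python3 -m pendant '[[[0,0.2,0],0],[[0,0.3,0],0],[[0,0.3,0],0]]' >/dev/null; python3 st.py; done; python3 -m pendant '[[[0,0.2,0],0],[[0,0.3,0],0],[[0,0.3,0],0]]' >/dev/null; python3 st.py;python3 -m pendant '[[[0,0.2,0],0],[[0,0.3,0],0],[[0,0.3,0],0]]' >/dev/null; python3 st.py
```

```text
8.1 b [11.08 -1.39 60.33] F [-0.21 -0.31  0.38] M [-0.05  0.12 -0.01] 41.82
8.4 b [14.04 -1.39 60.31] F [-0.02  0.09  0.01] M [-0.09  0.06 -0.01] 41.87
8.7 b [17.01 -1.37 60.32] F [ 0.53  0.23 -0.03] M [-0.05  0.08 -0.03] 42.12
```

```bash
python3 -m pendant '[[[0,0.1,0],0],[[0,0.2,0],0],[[0,0.2,0],0]]' >/dev/null; python3 st.py; python3 -m pendant '[[[0,0.1,0],0],[[0,0.2,0],0],[[0,0.2,0],0]]' >/dev/null; python3 st.py
```

```text
9.0 b [18.96 -1.37 60.37] F [0.51 0.61 0.9 ] M [-0.08  0.13 -0.01] 41.98
9.3 b [20.98 -1.36 60.35] F [-0.07 -0.17 -0.06] M [-0.1   0.05 -0.02] 41.86
```

```bash
python3 - <<'E'
from plant import *
from h import *
p,d=camera("wrist"); cv2.imwrite("pics/w4.png",p[150:350,150:410,::-1].repeat(2,0).repeat(2,1))
E
```

```text
(no output)
```

View pics/w4.png

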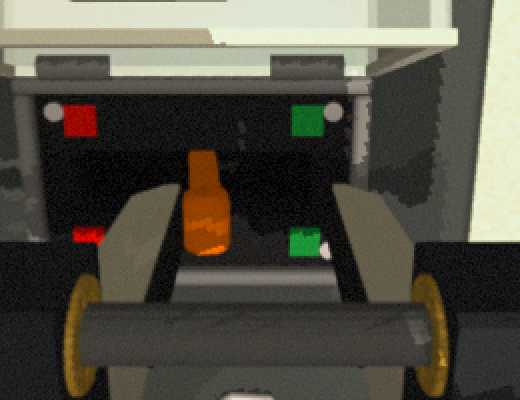

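The lever head at (207,220) rests on the left finger and leans a little towards ON. I'll keep pushing.

```bash
python3 -m pendant '[[[0,0.1,0],0],[[0,0.2,0],0],[[0,0.2,0],0]]' >/dev/null; python3 st.py; python3 -m pendant '[[[0,0.1,0],0],[[0,0.2,0],0],[[0,0.2,0],0]]' >/dev/null; python3 st.py;  python3 -m pendant '[[[0,0.1,0],0],[[0,0.2,0],0],[[0,0.2,0],0]]' >/dev/null; python3 st.py; python3 -m pendant '[[[0,0.1,0],0],[[0,0.2,0],0],[[0,0.2,0],0]]' >/dev/null; python3 st.py
```

```text
9.65 b [22.95 -1.37 60.33] F [ 0.54  0.17 -0.08] M [-0.13  0.04 -0.05] 41.72
9.95 b [24.96 -1.39 60.33] F [0.36 0.29 0.77] M [-0.13  0.08  0.  ] 41.94
10.25 b [26.93 -1.36 60.35] F [0.87 0.48 0.43] M [-0.16  0.04  0.02] 41.96
10.55 b [28.93 -1.37 60.36] F [ 0.62  0.26 -0.28] M [-0.07  0.13  0.02] 41.83
```

```bash
python3 - <<'E'
from plant import *
from h import *
p,d=camera("wrist"); cv2.imwrite("pics/w5.png",p[150:350,150:410,::-1].repeat(2,0).repeat(2,1))
E
```

```text
(no output)
```

View pics/w5.png

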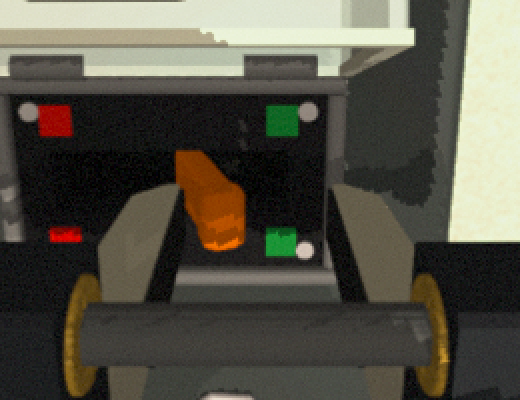

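```bash
python3 - <<'E'
from plant import *
from h import *
s=observe(); W=cam(camera_model("wrist"),s)
for th in(.2,.3,.38,.46):
    o=[]
    for r,w,h in((56,6.5,9),(56,-6.5,9),(56,6.5,-9),(56,-6.5,-9)):
        o.append(tow([0.7+r*np.sin(th)+w*np.cos(th),h-.3,-6+r*np.cos(th)-w*np.sin(th)]))
    print(th,((proj(W,np.array(o))-150)*2).round(0).tolist())
E
```

```text
0.2 [[215.0, 195.0], [167.0, 198.0], [216.0, 254.0], [169.0, 259.0]]
0.3 [[235.0, 192.0], [188.0, 197.0], [235.0, 251.0], [190.0, 258.0]]
0.38 [[249.0, 189.0], [205.0, 196.0], [250.0, 248.0], [206.0, 256.0]]
0.46 [[263.0, 186.0], [221.0, 194.0], [263.0, 244.0], [222.0, 254.0]]
```

```bash
python3 -m pendant '[[[0,0.1,0],0],[[0,0.2,0],0],[[0,0.2,0],0]]' >/dev/null; python3 st.py;python3 - <<'E'
from plant import *
from h import *
s=observe(); W=cam(camera_model("wrist"),s)
p,d=camera("wrist"); cv2.imwrite("pics/w6.png",p[150:350,150:410,::-1].repeat(3,0).repeat(3,1))
for th in(.3,.38,.46):
    o=[]
    for r,w,h in((56,6.5,9),(56,-6.5,9),(56,6.5,-9),(56,-6.5,-9)):
        o.append(tow([0.7+r*np.sin(th)+w*np.cos(th),h-.3,-6+r*np.cos(th)-w*np.sin(th)]))
    print(th,((proj(W,np.array(o))-150)*3).round(0).tolist())
print(((proj(W,np.array([tow([.7+35.8,a*20.8,16]) for a in(1,-1)]))-150)*3).round())
E
```

```text
10.9 b [30.92 -1.38 60.34] F [-0.42 -0.55 -0.41] M [-0.12  0.08  0.02] 41.85
0.3 [[340.0, 288.0], [270.0, 296.0], [342.0, 377.0], [274.0, 386.0]]
0.38 [[363.0, 284.0], [295.0, 294.0], [363.0, 372.0], [298.0, 384.0]]
0.46 [[384.0, 279.0], [320.0, 291.0], [384.0, 366.0], [321.0, 380.0]]
[[408. 181.]
 [407. 360.]]
```

View pics/w6.png

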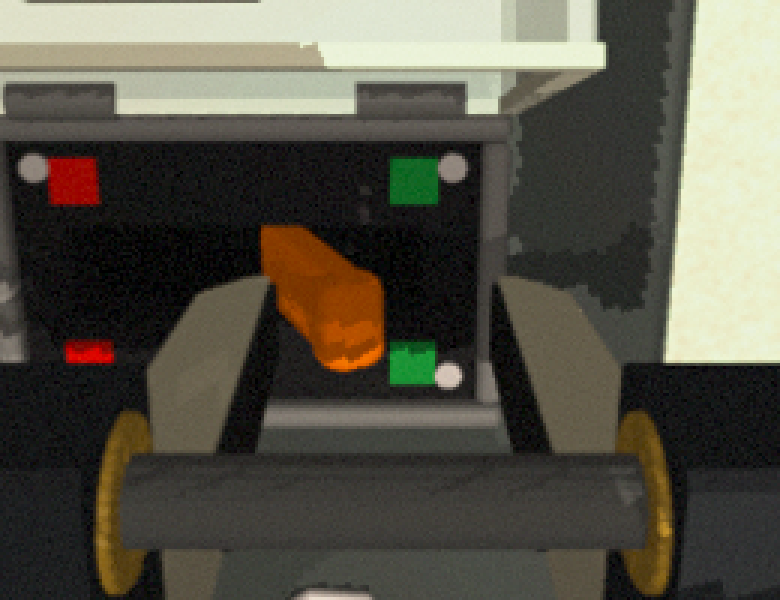

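The lever outline now spans columns 320–384, which matches the 0.46 rad projection (320–384), and no force reads on the tool: it is ON and free. Next I'll rise and locate the cover.

```bash
python3 -m pendant '[[[0,-0.1,-3],0],[[0,-0.1,-6],0],[[0,-0.1,-9],0],[[0,-0.1,-11],0],[[0,-0.1,-11],0],[[0,-0.1,-11],0]]' 0 >/dev/null; python3 st.py; python3 - <<'E'
from plant import *
from h import *
T=cam(camera_model("top"));S=cam(camera_model("scene"))
X,r=tri(T,(105/4.6+210,210/4.6+175),S,(618/5+205,75/5+150)); print("tab",tob(X),r)
for a in(1.7,1.8,1.9,1.95):
    def pt(x,u,h): return tow([.7+x,36-u*np.cos(a)+h*np.sin(a),20+u*np.sin(a)+h*np.cos(a)])
    P=[pt(x,u,h) for u,h in((72,40),(72,0),(0,40)) for x in(-56,56)]
    print(a,((proj(T,P)-[210,175])*4.6).round().tolist(),((proj(S,P)-[205,150])*5).round().tolist())
s=observe();W=cam(camera_model("wrist"),s)
p,d=camera("wrist"); cv2.imwrite("pics/w7.png",p[...,::-1])
for a in(1.7,1.8,1.9,1.95):
    P=[pt(x,u,h) for u,h in((72,40),(72,0),(0,40)) for x in(-56,56)]
    print(a,proj(W,P).round().tolist())
E
```

```text
11.55 b [ 29.64  -1.35 169.81] F [-0.57 -0.91 -0.68] M [-0.08  0.11  0.01] 1.85
tab [-1.85061483 67.75122377 89.88991148] [np.float64(1.2320559838576293), np.float64(1.2320559838576097)]
1.7 [[30.0, 314.0], [107.0, 75.0], [113.0, 340.0], [190.0, 100.0], [69.0, 325.0], [141.0, 102.0]] [[683.0, 31.0], [613.0, 159.0], [603.0, 5.0], [528.0, 130.0], [652.0, 149.0], [583.0, 281.0]]
1.8 [[18.0, 310.0], [95.0, 73.0], [98.0, 335.0], [175.0, 96.0], [72.0, 326.0], [143.0, 103.0]] [[695.0, 43.0], [626.0, 172.0], [617.0, 10.0], [543.0, 136.0], [650.0, 155.0], [581.0, 287.0]]
1.9 [[7.0, 306.0], [84.0, 71.0], [84.0, 331.0], [161.0, 92.0], [75.0, 327.0], [146.0, 105.0]] [[705.0, 56.0], [638.0, 186.0], [631.0, 17.0], [558.0, 143.0], [647.0, 161.0], [578.0, 293.0]]
1.95 [[3.0, 305.0], [79.0, 70.0], [77.0, 329.0], [154.0, 90.0], [77.0, 327.0], [148.0, 106.0]] [[710.0, 62.0], [643.0, 193.0], [638.0, 20.0], [565.0, 147.0], [645.0, 164.0], [576.0, 296.0]]
1.7 [[157.0, 108.0], [316.0, 107.0], [160.0, 165.0], [315.0, 165.0], [187.0, 122.0], [306.0, 122.0]]
1.8 [[159.0, 99.0], [315.0, 99.0], [160.0, 155.0], [315.0, 155.0], [188.0, 123.0], [306.0, 123.0]]
1.9 [[161.0, 91.0], [315.0, 91.0], [160.0, 145.0], [315.0, 145.0], [190.0, 124.0], [306.0, 124.0]]
1.95 [[162.0, 88.0], [314.0, 87.0], [160.0, 140.0], [315.0, 140.0], [190.0, 125.0], [305.0, 125.0]]
```

View pics/w7.png

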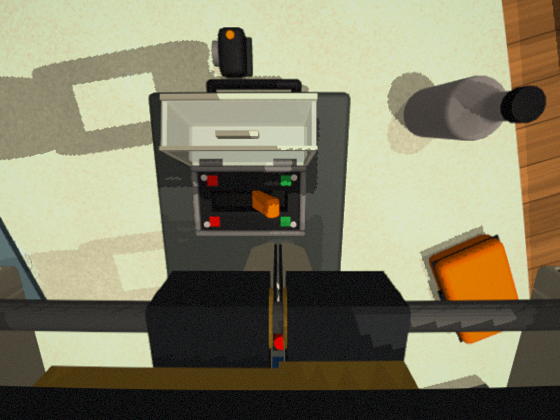

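Cover edges at rows 96 and 150 match an opening of about 1.84 rad. I'll go behind it (+y side) with the fingers shut and push it along an arc.

```bash
python3 -m pendant '[[[3,-0.8,-0.5],0],[[6,-1.6,-0.5],0],[[9,-2.4,-0.5],0],[[12,-2.9,-0.5],0],[[12,-2.9,-0.5],0],[[12,-2.9,-0.5],0],[[12,-2.9,2.5],0],[[12,-2.9,5.5],0],[[12,-2.9,7.5],0],[[12,-2.9,8.3],0],[[12,-2.9,8.3],0],[[12,-2.9,8.3],0]]' >/dev/null; python3 st.py; python3 - <<'E'
from plant import *
from h import *
a,_=camera("scene"); cv2.imwrite("pics/s8.png",cv2.resize(a[110:270,200:400],None,fx=4,fy=3.75)[...,::-1])
E
```

```text
12.8 b [  1.45 118.22  88.22] F [-0.36  0.04 -0.36] M [-0.08  0.08  0.03] 0.15
```

View pics/s8.png

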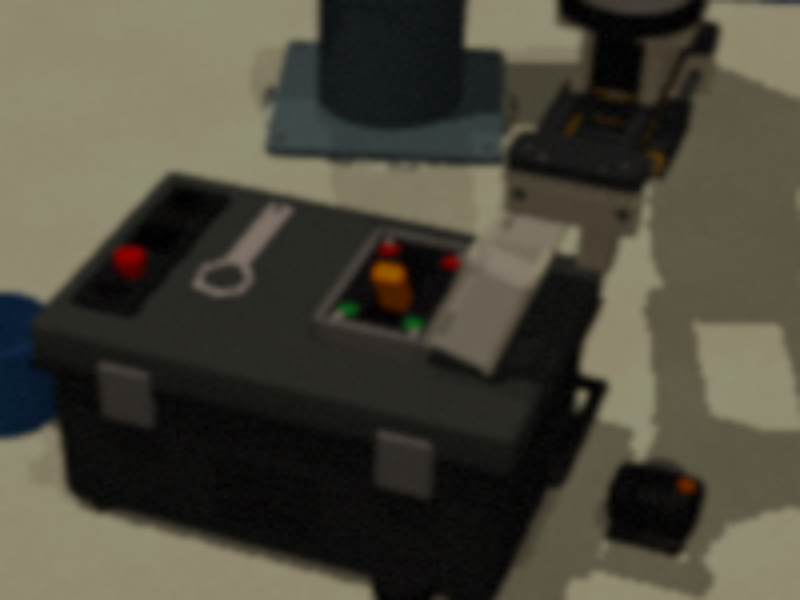

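```bash
python3 -m pendant '[[[-0.5,0,0],0],[[-1,0,0],0],[[-1.4,0,0],0],[[-1.7,0,0],0],[[-2.0,0,0],0],[[-2.3,0,-0.1],0],[[-2.6,0,-0.1],0],[[-2.9,0,-0.2],0],[[-3.15,0,-0.3],0],[[-3.4,0,-0.3],0]]' >/dev/null; python3 st.py; python3 - <<'E'
from plant import *
from h import *
a,_=camera("scene"); cv2.imwrite("pics/s9.png",cv2.resize(a[110:270,200:400],None,fx=4,fy=3.75)[...,::-1])
E
```

```text
13.85 b [ 0.95 84.92 90.83] F [-0.56  5.91  4.82] M [ 1.    0.09 -0.06] 0.65
```

View pics/s9.png

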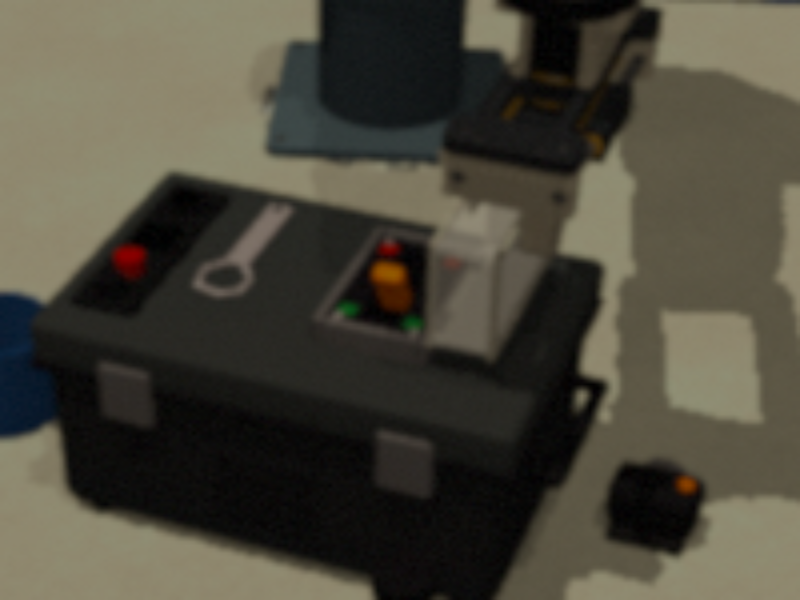

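The cover is now about upright with 6–8 N on it. I'll continue along the arc in stages.

```bash
python3 -m pendant '[[[0,0,-0.3],0],[[-0.2,0,-0.7],0],[[-0.5,0,-1.1],0],[[-0.8,0,-1.4],0],[[-1.05,0,-1.5],0]]' >/dev/null; python3 st.py; python3 -m pendant '[[[-0.3,0,-0.13],0],[[-0.6,0,-0.25],0],[[-0.95,0,-0.38],0],[[-1.27,0,-0.5],0]]' >/dev/null; python3 st.py;  python3 -m pendant '[[[-0.35,0,-0.08],0],[[-0.7,0,-0.15],0],[[-1.0,0,-0.18],0],[[-1.34,0,-0.21],0]]' >/dev/null; python3 st.py
```

```text
14.4 b [  0.75  73.76 105.7 ] F [-0.07  1.62  0.83] M [0.27 0.22 0.02] 0.56
14.8 b [  0.73  61.04 110.37] F [ 0.13  0.91 -0.65] M [0.19 0.11 0.02] 0.22
15.2 b [  0.79  47.73 112.45] F [-0.12  1.31  0.56] M [0.18 0.09 0.01] 0.47
```

```bash
python3 -m pendant '[[[-0.35,0,0.0],0],[[-0.7,0,0.01],0],[[-1.0,0,0.03],0],[[-1.36,0,0.06],0]]' >/dev/null; python3 st.py; python3 -m pendant '[[[-0.35,0,0.06],0],[[-0.7,0,0.15],0],[[-1.0,0,0.23],0],[[-1.32,0,0.32],0]]' >/dev/null; python3 st.py;  python3 -m pendant '[[[-0.3,0,0.12],0],[[-0.6,0,0.26],0],[[-0.9,0,0.41],0],[[-1.23,0,0.58],0]]' >/dev/null; python3 st.py; python3 - <<'E'
from plant import *
from h import *
a,_=camera("scene"); cv2.imwrite("pics/s10.png",cv2.resize(a[110:270,200:400],None,fx=4,fy=3.75)[...,::-1])
E
```

```text
15.6 b [  0.79  34.2  111.87] F [0.08 1.03 1.21] M [0.16 0.06 0.04] 0.69
16.0 b [  0.81  20.96 108.61] F [ 0.12  1.48 -0.16] M [ 0.06  0.09 -0.02] 0.33
16.4 b [  0.78   8.72 102.73] F [ 0.07  1.02 -0.46] M [ 0.04  0.02 -0.02] 0.47
```

View pics/s10.png

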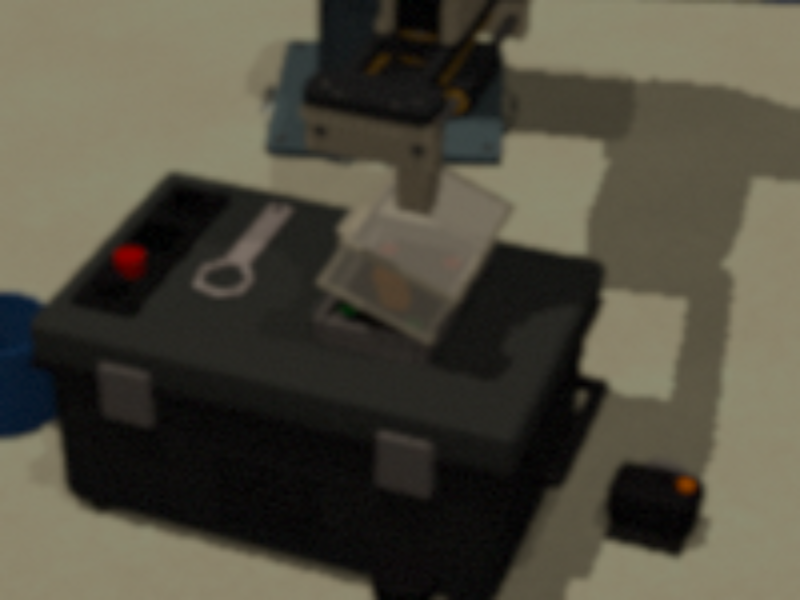

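The cover is following the finger, about 0.4 rad open, and the lever still stands ON under it.

```bash
python3 -m pendant '[[[-0.28,0,0.18],0],[[-0.55,0,0.37],0],[[-0.83,0,0.57],0],[[-1.1,0,0.78],0]]' >/dev/null; python3 st.py; python3 -m pendant '[[[-0.15,0,0.16],0],[[-0.3,0,0.32],0],[[-0.46,0,0.48],0]]' >/dev/null; python3 st.py;  python3 -m pendant '[[[-0.15,0,0.12],0],[[-0.3,0,0.25],0],[[-0.35,0,0.3],0],[[-0.35,0,0.3],0]]' >/dev/null; python3 st.py
```

```text
16.85 b [ 0.74 -2.29 94.87] F [-0.1   0.37  0.51] M [-0.01  0.04 -0.03] 0.66
17.15 b [ 0.78 -6.8  90.15] F [0.45 0.08 1.31] M [0.   0.09 0.02] 0.84
17.55 b [  0.71 -10.32  87.12] F [-0.05 -0.04  0.2 ] M [-0.03  0.07  0.05] 0.39
```

Now pure down, in small steps until it bears on the frame.

```bash
python3 -m pendant '[[[0,0,0.1],0],[[0,0,0.1],0]]' >/dev/null; python3 st.py; python3 -m pendant '[[[0,0,0.1],0],[[0,0,0.1],0]]' >/dev/null; python3 st.py; python3 -m pendant '[[[0,0,0.05],0],[[0,0,0.05],0]]' >/dev/null; python3 st.py
```

```text
17.75 b [  0.82 -10.42  86.33] F [-0.19 -0.27  0.68] M [-0.19  0.07  0.03] 0.68
17.95 b [  0.91 -10.35  85.35] F [-0.07 -2.19  2.44] M [-0.39  0.03  0.  ] 0.5
18.15 b [  0.92 -10.36  85.25] F [-1.45 -3.26  5.26] M [-0.6   0.19 -0.02] 0.83
```

```bash
python3 -m pendant '[[[0,0,0.05],0],[[0,0,0.05],0]]' >/dev/null; python3 st.py; python3 -m pendant '[[[0,0,0.05],0],[[0,0,0.05],0]]' >/dev/null; python3 st.py
```

```text
18.35 b [  0.94 -10.37  85.22] F [-1.27 -3.15  7.79] M [-0.65  0.39 -0.02] 0.74
18.55 b [  0.96 -10.36  85.19] F [-3.42 -3.14 10.05] M [-0.67  0.6  -0.  ] 0.36
```

It stalls at a fingertip height of 60.2 mm above the lid, which is the shut height, with about 10 N. I'll lift off and check.

```bash
python3 -m pendant '[[[0,0,-0.3],0],[[0,0,-1],0],[[0,0,-4],0],[[0,0,-8],0],[[-5,0,-11],0],[[-8,0,-12],0],[[-8,0,-12],0],[[-8,0,-12],0],[[-8,0,-12],0]]' >/dev/null; python3 st.py; python3 - <<'E'
from plant import *
from h import *
a,_=camera("scene"); cv2.imwrite("pics/s11.png",cv2.resize(a[110:270,200:400],None,fx=4,fy=3.75)[...,::-1])
s=observe();W=cam(camera_model("wrist"),s)
p,_=camera("wrist"); cv2.imwrite("pics/w11.png",p[...,::-1])
t,_=camera("top"); cv2.imwrite("pics/t11.png",t[...,::-1])
for th in(0,.05,.1):
    print(th,proj(W,[tow([.7+x,36-72*np.cos(th)+h*np.sin(th),20+72*np.sin(th)+h*np.cos(th)]) for x in(-56,56) for h in(40,)]).round(1).tolist())
for th in(.38,.46): print(th,proj(W,[tow([.7+56*np.sin(th),-.3,-6+56*np.cos(th)])]))
a0=cv2.imread("pics/top0.png"); d=cv2.absdiff(a0,t[...,::-1].copy()).max(2); cv2.imwrite("pics/diff.png",np.minimum(d.astype(int)*4,255).astype(np.uint8))
E
```

```text
19.45 b [  0.42 -89.33 202.89] F [-0.17 -0.23  0.3 ] M [-0.09  0.13  0.03] 0.42
0 [[217.3, 149.1], [339.1, 149.3]]
0.05 [[216.5, 147.0], [340.0, 147.2]]
0.1 [[215.6, 144.7], [340.9, 144.9]]
0.38 [[300.52537397 109.23405806]]
0.46 [[304.74390739 109.34902212]]
```

View pics/s11.png

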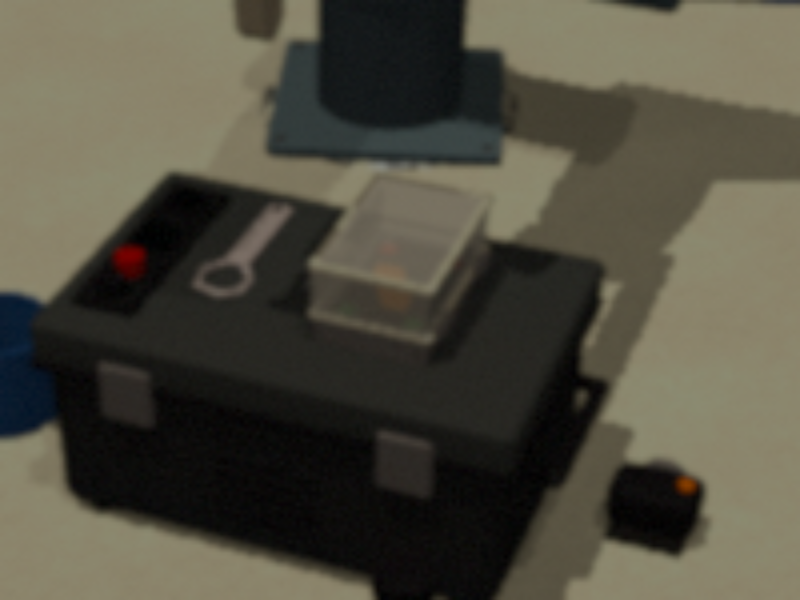

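View pics/w11.png

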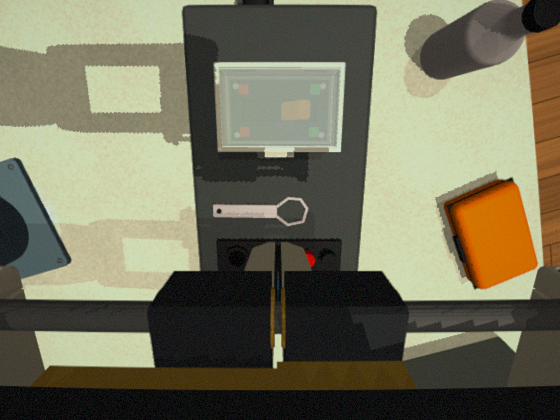

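View pics/diff.png

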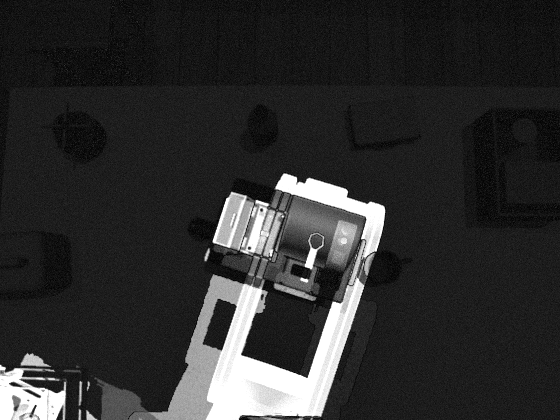

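```bash
python3 - <<'E'
from plant import *
from h import *
s=observe();W=cam(camera_model("wrist"),s); im=cv2.imread("pics/w11.png")
hsv=cv2.cvtColor(im,cv2.COLOR_BGR2HSV); roi=hsv[95:125,260:330]
m=cv2.inRange(roi,(8,70,60),(25,255,255)); ys,xs=np.nonzero(m); print(xs.min()+260,xs.max()+260,ys.min()+95,ys.max()+95,len(xs))
for th in(.3,.38,.46): print(th,proj(W,[tow([.7+56*np.sin(th)+6.5*np.cos(th),0,-6+56*np.cos(th)-6.5*np.sin(th)])]).round(1))
print(proj(W,[tow([.7+35.8,a*20.8,16]) for a in(1,-1)]).round(1))
cv2.imwrite("pics/w11z.png",cv2.resize(im[55:160,205:355],None,fx=5,fy=5))
E
```

```text
Traceback (most recent call last):
ValueError: zero-size array to reduction operation minimum which has no identity
```

```bash
python3 - <<'E'
from plant import *
from h import *
s=observe();W=cam(camera_model("wrist"),s); im=cv2.imread("pics/w11.png")
for th in(.3,.38,.46): print(th,((proj(W,[tow([.7+56*np.sin(th)+w*np.cos(th),0,-6+56*np.cos(th)-w*np.sin(th)]) for w in(-6.5,6.5)])-[205,55])*5).round(1).tolist())
print(((proj(W,[tow([.7+35.8,a*20.8,16]) for a in(1,-1)])-[205,55])*5).round(1))
cv2.imwrite("pics/w11z.png",cv2.resize(im[55:160,205:355],None,fx=5,fy=5))
E
```

```text
0.3 [[422.1, 268.6], [487.8, 269.9]]
0.38 [[445.6, 269.0], [508.5, 270.5]]
0.46 [[468.4, 269.4], [527.9, 271.3]]
[[543.4 170.5]
 [537.1 381.8]]
```

View pics/w11z.png

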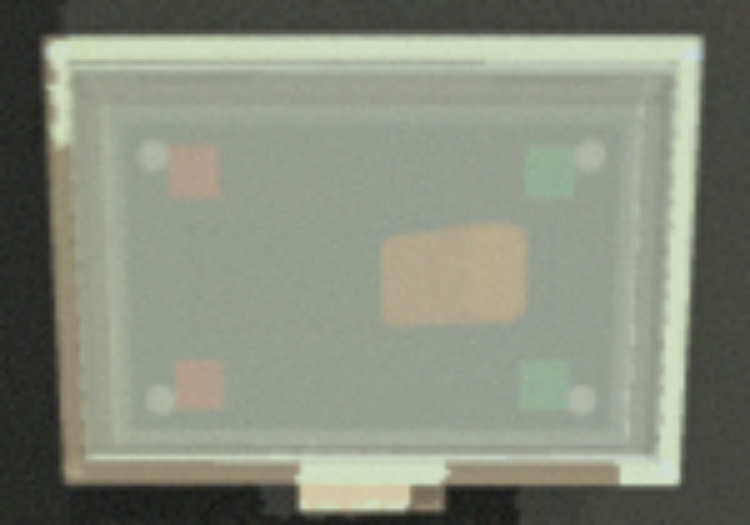

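Through the shut cover the lever head spans columns 468–527, which matches 0.46 rad (468–528). The cover edges lie on the frame, and the opener has the same pixels as before. I'm handing in.

```bash
python3 -c "
from plant import *
print(job_done()); print(observe()['clock'])"
```

```text
the job is handed in; nothing more can be done
None
the job is handed in; nothing more can be done
```

The breaker is reset and on, the clear cover is shut over it, and I handed the job in at about 19.6 s of the 58 s allowed.

- **Reset:** I pushed the lever off with one finger, through 4.4 mm of stiff travel at about 9–11 N, until it stalled at the stop. The force there was about 19 N in total, under the 25 N limit.
- **Throw on:** The other finger carried it back with under 2 N in the readings. It then ran ahead of the finger to the ON end by itself. One picture just before that showed it at about 0.37 rad, still moving; the next showed it at the ON end.
- **Cover:** I pushed it over with the shut fingers, which read about 8 N at most on the way. It came down onto the frame with about 11 N in total.

**Last checks:**
- Seen through the shut cover, the lever head matches 0.46 rad to about a pixel.
- The cover edge matches fully shut.
- The tool was well clear, with forces at noise level.
- The opener looks unmoved in the scene view, and nothing came near the headlamp, mug or flask. I did not measure any of the four numerically.
- One colour-mask check of the lever failed, because the cover washes out the orange. I read the lever from the enlarged picture instead.

No check disagreed with another.

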